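# Feed a board carrier into the chute escapement

### The arm

A 6-joint arm with a two-finger parallel gripper is mounted at the origin on the work surface. World frame = base frame: x ahead of the robot, y to its left, z up, the work surface at z = 0. Lengths are in m, angles in degrees, forces in N, time in s.
With the tool pointing down it reaches from about 0.3 to 0.75 m from the base axis. Payload 8.5 kg.
Tool frame: the origin (TCP) lies at the very end of the fingers, on their centre line; the grasp point (between the pads) lies env.pinch_z behind it (env.pinch_z is the distance from the TCP to the grasp point, in m); z points along the fingers, y is the line along which they close (so a half turn about z gives the same grasp; the last joint's range is limited). The gripper opens to 85 mm and grips with 20 to 120 N. Pads are 22 mm wide; open, the fingers measure 114 mm over their backs; the gripper's body (76 mm by 85 mm) begins 54 mm behind the grasp point. The pads swing forward as they close: fully open they stand 13 mm farther back than shut.
Start: joints at [-76.622, 21.807, 74.336, -0, 83.858, -12.336], TCP at [0.239, -0.496, 0.231] pointing down, gripper open.
Joint ranges: [-178.18, 178.18], [-50.72, 133.34], [12.68, 142.11], [-81.47, 261.47], [9.98, 163.14], [-165.26, 165.26]. Speed limits (degrees/s): [136.94, 136.94, 180, 180, 180, 180].

### API

Orientations are given as a 3x3 rotation matrix whose columns are the frame's x, y, z axes.
In Python, from rig import telemetry, get_image, env gives the robot as it stands. The module is installed in compiled form; this text tells all that it offers.
- The arm moves only by the tool apply_moves, never from a script. Its argument "series" is a list of rows, each a list of 7 numbers: the shift along the tool's x, y, z in mm, then the turn, a rotation vector about the tool's x, y, z in degrees, then the opening, from 0 (shut) to 1 (fully open). A call has 1 to 12 rows; each row shifts and turns the commanded pose from where the row before left it, along the tool's axes as they then stand; what a row does not reach is not made up. A row lasts 1/8 s, in which the tool goes at most 62.5 mm and 10.7 degrees, less where a joint would pass 70% of its speed; a pose out of reach is approached as far as the arm can. A call with a gripper value outside its range is refused whole. The fingers move at their own pace and stop on an object; "grip_force" is the grip in N (left out, the last holds). Time passes only in rows, so rows that do not move let the fingers close. It gives the time, the measured TCP pose, the force, the opening and the grip force at its end, in the units of the state.
- telemetry.observe(): the state, without advancing time (a new reading comes with each control period).
- get_image(name): name is "scene" or "top"; returns a dict with "frame" (400x640x3 uint8, red, green, blue), "z_map" (400x640 float32, m along the optical axis (not along the pixel's ray), 0 where there is no reading), "vertical_fov" (degrees; the focal length in pixels is half the picture's height over the tangent of half this angle, whatever the lens; pixels are square), "cx", "cy" (the principal point, pixels), "eye" and "attitude" of the camera in the world. Camera axes: x right, y up, looking along -z (the intrinsics and any distortion apply to the point x, -y, -z); pixel columns grow to the right and rows downward; lengths in m; the calibration is good to about 2 mm. A picture is of the moment at which its call begins.
- env.close_job(): hands the job in; it is judged then, once.
The state is a dict: "time_s": time; "q": joint angles; "qvel": joint speeds; "joint_efforts": joint torques, N m; "position": TCP position; "tool_rot": TCP orientation; "ft_force": force on the tool from outside, world axes, zero at the start; "wrist_torque": the same for the moment, N m; "grip_width": finger opening in m; "gripper_force": force on a finger pad.
Only numpy, scipy, OpenCV 4.12 (cv2) and the standard library are available. Lean on these libraries where they do the work, as an engineer would, in place of code of your own. Each camera call takes 0.05 s, during which the arm holds its last target. There are 200 camera calls.

### The job

Load the bonder's infeed chute: first push the front stop fully across the chute, then push the black carrier down the slope until it rests against that stop, smoothly enough that the copper board lying loose on it does not shift. Then push the keeper fully across behind the carrier so it is held between the two, and leave the things standing around the chute where they are.

Things in the scene. Friction and masses are not known exactly. Their poses are not given: they have to be found in the camera images.
- deck: Slope of the fixed aluminium chute, 200 mm long, 0.24 rad steep. Origin: channel floor centre line at the closed front stop's working face, 50 mm above the table. x downhill along the floor, y level, towards the side with both slides (roughly away from the robot), z square to the floor. Channel 66 mm wide between 4 mm walls 12 mm high. Slope: x -200 (crest) to 0 mm.
- crest (a point): Point on the floor centre line where the level loading ledge meets the slope, 97.5 mm above the table. The same channel goes on level uphill of it for 120 mm, open at its outer end. Friction holds the carrier anywhere on ledge and slope: it moves only while pushed. Beyond the stop end lies a low cork-edged stage.
- carrier: Square matt-black block 60 x 60 x 20 mm, about 0.13 to 0.27 kg; origin at the centre of its underside, z up, x downhill within a few degrees. It starts somewhere on the level ledge, in the channel. Resting against the stop its origin is at x = -30 mm in the deck frame. Its rear face can be pushed from behind in the channel.
- board: Copper-faced board 42 x 42 x 3 mm, 22 g, lying loose in the middle of the carrier's top, with a small dark chip on it; origin at the centre of its underside. Only friction holds it.
- stop (a joint): Front stop slide, m: 0 withdrawn, 0.060 fully across (end of travel), moving along deck -y. Starts between 0 and 0.012, clear of the channel. About 2 N of friction; stays where it is left. Its bar is 12 x 12 mm, 3 to 15 mm over the floor; fully across it reaches 12 mm past the centre line.
- stop_handle (a point): Top centre of the stop's handle: upright steel plate 34 mm along the chute, 10 mm thick, 36 mm tall, at the slide's outer end. Point at deck x = 6, y = 110 minus joint value, z = 44 mm; the plate reaches down to z = 8. Push its outer (+y) face, which is free; the guide under it tops out at z = 1 mm and ends at y = 125 mm.
- keeper (a joint): Keeper slide, m: 0 withdrawn, 0.060 fully across (end of travel), moving along deck -y. Starts between 0 and 0.012, clear of the channel. About 2 N of friction; stays where it is left. Its bar, 10 mm wide, passes over the wall 13.5 to 21 mm above the floor, downhill face at deck x = -64.5 mm: it clears the carrier only if that is within 4 mm of the stop.
- keeper_knob (a point): Top centre of the keeper's round upright steel knob, 16 mm diameter, 23 mm tall, at the slide's outer end. Point at deck x = -69.5, y = 110 minus joint value, z = 44 mm; below the knob a foot 12 mm wide goes on down to z = 3. Push its outer (+y) side, which is free; the guide under it tops out at z = 1 mm and ends at y = 125 mm.
- spool: Bystander: flanged aluminium wire spool, 48 mm diameter, 30 mm tall, standing near the chute; origin under its centre.
- jar: Bystander: small amber glass jar, 44 mm diameter, 60 mm tall, standing near the chute; origin under its centre.
- chip_tray: Bystander: black divided chip tray 70 x 70 x 14 mm, lying near the chute; origin under its centre.
There are look-alikes about, which are no part of the job. Leave any red or turquoise look-alike of the carrier alone. There is more than one size of the board; the job needs the smallest.

How it is judged (in metres and radians):
On the way, in this order (a step that is already met when the one before it is completed fails the run):
1. the front stop is fully across the chute, the carrier still uphill of it (value of joint stop above 0.056 m and x of carrier in the frame of deck below -0.05 m), for 0.2 s.
2. the carrier rests against the closed front stop (value of joint stop above 0.056 m and x of carrier in the frame of deck between -0.033 and -0.027 m and y of carrier in the frame of deck between -0.006 and 0.006 m and z of carrier in the frame of deck below 0.004 m and angle between the z axis of carrier and the z axis of deck, either way round below 0.06 rad), for 0.2 s.
3. the keeper is fully across behind the carrier (all of step 2 and value of joint keeper above 0.056 m), for 0.2 s.
At the end, for the whole second after the job is handed in: Front stop and keeper are both within 4 mm of the end of their 60 mm travel; the carrier lies flat on the slope within 3 mm of the stop's face and 6 mm of the centre line, and is at rest; the board lies on it, within 6 mm of its middle in each direction (all of step 3 and x of board in the frame of carrier between -0.006 and 0.006 m and y of board in the frame of carrier between -0.006 and 0.006 m and z of board in the frame of carrier between 0.017 and 0.023 m and linear speed of each of carrier, board below 0.01 m/s); the robot touches nothing.
It fails at once if the spool is moved by more than 20 mm (distance of spool from where it was at the start of the episode above 0.02 m).
It fails at once if the jar is moved by more than 20 mm (distance of jar from where it was at the start of the episode above 0.02 m).
It fails at once if the chip tray is moved by more than 20 mm (distance of chip_tray from where it was at the start of the episode above 0.02 m).
It also fails if it takes over 61 s, if anything falls off the work surface, if the arm or the gripper's body presses on something with over 40 N, if the wrist force passes 120 N, or if a joint passes its speed limit or range.

## Working session

There is one attempt and no reset: what is moved stays moved. The work goes in short steps, Python scripts to look and compute and a tool call to move; the robot and the scene stay as the last step left them, time stands still between calls to the robot, and variables do not carry over. Pictures are saved under pics/ and viewed, at most 10 in all, crops included, and the job is handed in when it is done.

Besides the shell and the picture viewer there is one more tool, called after "Request:" by a JSON object that holds its "name" and its "arguments". apply_moves: Moves the arm, as the interface text tells. Its arguments: {"type":"object","properties":{"series":{"type":"array"},"grip_force":{"type":"number"}},"required":["series"]}

```bash
mkdir -p pics; cat > h.py <<'E'
import numpy as np, cv2
from rig import telemetry,get_image,env
def grab(n,tag):
    im=get_image(n); cv2.imwrite(f'pics/{tag}.png',im['frame'][:,:,::-1]); np.savez(f'{tag}.npz',**{k:v for k,v in im.items()}); return im
def cloud(im):
    z=im['z_map'];f=200/np.tan(np.radians(im['vertical_fov'])/2)
    v,u=np.mgrid[:400,:640]
    P=np.stack([(u-im['cx'])/f*z,-(v-im['cy'])/f*z,-z],-1)
    return P@np.array(im['attitude']).T+np.array(im['eye'])
E
python3 - <<'E'
from h import *
for n in('scene','top'):
    im=grab(n,n+'0'); print({k:v for k,v in im.items() if k not in('frame','z_map')}, (im['z_map']>0).mean())
print(telemetry.observe(),env.pinch_z)
E
```

```text
{'vertical_fov': 47.02814635158663, 'cx': 323.9752723903967, 'cy': 200.84185817060595, 'eye': array([ 0.85136083, -0.41053834,  0.81243934]), 'attitude': array([[ 0.84255864, -0.44296505,  0.30639338],
       [ 0.53839071,  0.70870182, -0.45593548],
       [-0.01517806,  0.54911173,  0.83561111]])} 0.99609375
{'vertical_fov': 48.44782352546514, 'cx': 324.1320231872977, 'cy': 197.99942015031795, 'eye': array([ 0.47857518, -0.02071215,  1.01023245]), 'attitude': array([[-0.00772911,  0.98967604, -0.14311391],
       [-0.99972598, -0.0108101 , -0.02076315],
       [-0.02209587,  0.14291421,  0.9894884 ]])} 0.9959296875
{'time_s': 0.1, 'q': array([-7.66214520e+01,  2.18382612e+01,  7.43779001e+01,  5.00626788e-04,
        8.38584256e+01, -1.23357059e+01]), 'qvel': array([-0.1508612 , -0.08497296, -0.16184867,  0.00142408, -0.07091257,
       -0.0323807 ]), 'joint_efforts': array([ 3.43285996e-03, -4.49220371e+01, -2.31655294e+01, -2.39870451e-04,
        3.67530345e-03, -3.07019285e-06]), 'position': array([ 0.23857676, -0.49528198,  0.2307777 ]), 'tool_rot': array([[ 9.00969559e-01,  4.33882205e-01, -2.92760489e-04],
       [ 4.33882209e-01, -9.00968712e-01,  1.26846963e-03],
       [ 2.86598361e-04, -1.26987609e-03, -9.99999153e-01]]), 'ft_force': array([ 0.19145024, -0.10385221,  0.43712918]), 'wrist_torque': array([-0.01718044, -0.03524095,  0.00720317]), 'gripper_force': 0.0, 'grip_width': 0.08556029138278418} 0.0187
```

View pics/scene0.png

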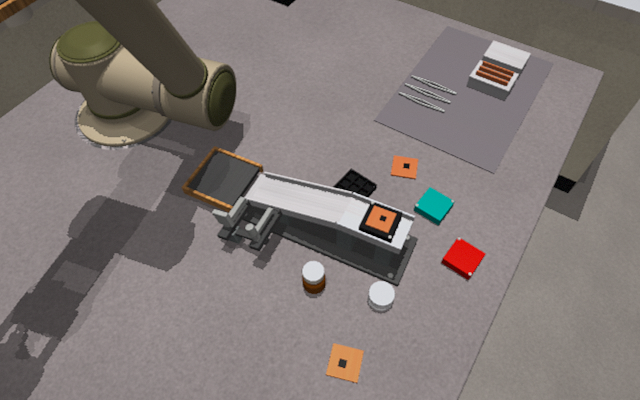

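View pics/top0.png

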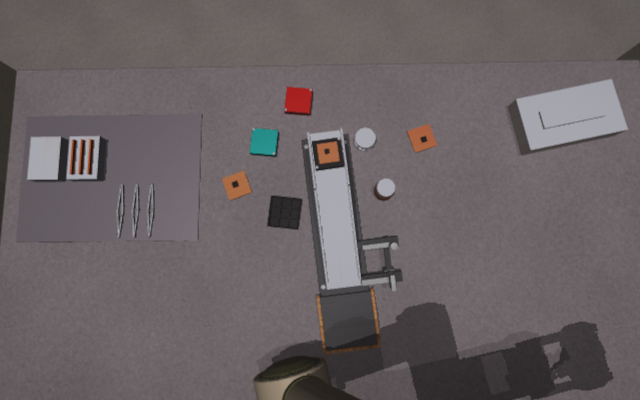

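The downhill direction runs toward the robot (world -x). In the top view the crest is near (330,170), the stop end near (342,288), the slides are on the right (world -y) at (390,245) for the keeper and (390,280) for the stop, and the carrier is at (327,153). The spool is at (365,138), the jar at (385,188) and the chip tray at (285,212).

```bash
cat > fit.py <<'E'
from h import *
def load(t): return dict(np.load(t+'.npz'))
def fit(tag):
    im=load(tag);P=cloud(im);I=im['frame'].astype(int)
    bright=(I.min(-1)>115)
    # region in world
    reg=(P[...,0]>.3)&(P[...,0]<.72)&(P[...,1]>-.12)&(P[...,1]<.06)&(P[...,2]>.045)&(P[...,2]<.125)
    m=(bright&reg).astype(np.uint8)
    n,l,s,c=cv2.connectedComponentsWithStats(m)
    k=1+np.argmax(s[1:,4]); m=l==k
    return im,P,I,m
if __name__=='__main__':
  for t in('top0','scene0'):
    im,P,I,m=fit(t); Q=P[m]
    print(t,m.sum(),Q.min(0),Q.max(0))
    r=cv2.minAreaRect((Q[:,:2]*1000).astype(np.float32));print(r,cv2.boxPoints(r).tolist())
    # slope section
    sl=Q[(Q[:,0]<.53)&(Q[:,0]>.40)]
    A=np.c_[sl[:,:2],np.ones(len(sl))]
    w=np.ones(len(sl),bool)
    for _ in range(8):
        c=np.linalg.lstsq(A[w],sl[w,2],rcond=None)[0]; e=sl[:,2]-A@c; w=np.abs(e)<.003
    print('plane',c,'steep',np.arctan(np.hypot(*c[:2])),'dir',np.degrees(np.arctan2(-c[1],-c[0])),e[w].std(),w.sum())
    # profile
    for x in np.arange(.36,.72,.02):
        q=Q[np.abs(Q[:,0]-x)<.01]
        if len(q)>5: print(round(x,2),len(q),np.round(np.percentile(q[:,2],[5,25,50,75,95])*1000,1),np.round(np.percentile(q[:,1],[2,50,98])*1000,1))
E
python3 fit.py
```

```text
top0 4397 [ 0.4242588  -0.11861485  0.04504555] [0.71985023 0.02891045 0.11750729]
((576.5636596679688, -44.76636505126953), (299.88238525390625, 115.13460540771484), 6.7786407470703125) [[420.8757629394531, -5.299610137939453], [434.4654846191406, -119.6293716430664], [732.2515869140625, -84.23312377929688], [718.661865234375, 30.096641540527344]]
plane [ 0.24572277  0.02524626 -0.05757021] steep 0.24216850696322834 dir -174.13385137584825 0.0013826004287094292 1425
0.42 33 [45.4 45.9 47.  48.3 51.1] [-46.4 -17.9  -5.2]
0.44 440 [46.4 48.6 50.5 59.7 64.6] [-116.1  -50.    -5.4]
0.46 319 [51.2 53.4 55.  56.9 67.6] [-72.7 -37.4  -1.7]
0.48 355 [56.  58.2 59.7 61.7 72.1] [-70.7 -35.4   0.3]
0.5 320 [60.8 63.3 64.9 66.8 77.5] [-68.7 -33.5   2.1]
0.52 350 [65.8 67.8 69.5 71.6 81.2] [-65.  -30.5   4. ]
0.54 351 [70.7 73.  74.9 76.6 87.4] [-62.8 -27.7   7.7]
0.56 328 [75.6 78.  79.8 81.5 92.1] [-60.9 -26.7   9.5]
0.58 350 [80.6 82.5 84.4 86.6 96.3] [-58.9 -23.7  11.4]
0.6 356 [ 85.4  87.8  89.4  91.1 101.3] [-56.9 -21.9  13.3]
0.62 352 [ 90.5  92.6  94.6  96.4 105.8] [-54.9 -20.   15.2]
0.
[... 877 characters left out ...]
.5]
0.48 262 [57.8 59.6 61.2 62.8 73.6] [-72.9 -34.1  -0.7]
0.5 262 [62.7 64.6 65.9 68.  78.5] [-70.3 -31.    2. ]
0.52 276 [67.3 69.2 70.8 72.7 83.3] [-67.9 -29.2   4.4]
0.54 282 [72.5 74.6 75.9 77.8 88.6] [-66.3 -26.    7.9]
0.56 293 [77.4 79.3 80.8 82.6 93.5] [-63.8 -24.4   9. ]
0.58 302 [82.4 84.1 85.8 87.7 97.8] [-61.  -22.2  12. ]
0.6 316 [ 87.4  89.   90.7  92.7 102.9] [-59.2 -19.7  13.2]
0.62 317 [ 92.2  94.   95.7  97.6 107.7] [-56.7 -18.3  16.4]
0.64 349 [ 96.1  97.2  98.1  99.1 110.1] [-54.  -15.2  18.8]
0.66 317 [ 96.1  97.2  98.3  99.5 110.4] [-51.4 -16.   21.6]
0.68 85 [107.1 109.4 110.7 116.9 119. ] [-50.4 -25.5  24.7]
0.7 52 [107.  109.  109.8 110.9 118. ] [-47.6 -43.8  27.1]
```

```bash
cat >> h.py <<'E'
th=np.radians(6.1); s=.24
O=np.array([.4395,-.0395,.05])
d=np.array([-np.cos(th),-np.sin(th),0]);Y=np.array([-d[1],d[0],0]);U=np.array([0,0,1.])
X=np.cos(s)*d-np.sin(s)*U; Z=np.cross(X,Y); R=np.c_[X,Y,Z]
def todeck(p): return (p-O)@R
def fromdeck(p): return O+R@np.asarray(p,float)
CREST=O-.2*X
E
python3 - <<'E'
from h import *
import numpy as np
np.set_printoptions(suppress=True,precision=1)
print('crest',CREST*1000)
for t in('top0','scene0'):
    im=dict(np.load(t+'.npz'));P=cloud(im);D=todeck(P)*1000;I=im['frame'].astype(int)
    L=(P-CREST)@np.c_[d,Y,U]*1000 # ledge frame
    print(t)
    for nm,x0,x1 in(('keeper',-90,-45),('stop',-22,35)):
        m=(D[...,0]>x0)&(D[...,0]<x1)&(D[...,1]>70)&(D[...,1]<135)&(D[...,2]>38)&(D[...,2]<52)
        q=D[m];print(nm,len(q),q.min(0),q.max(0),np.median(q,0))
    hsv=cv2.cvtColor(im['frame'],cv2.COLOR_RGB2HSV)
    reg=(L[...,0]>-125)&(L[...,0]<5)&(np.abs(L[...,1])<40)
    cu=reg&(hsv[...,0]<20)&(hsv[...,1]>120)&(hsv[...,2]>80)&(L[...,2]>10)
    q=L[cu];r=cv2.minAreaRect(q[:,:2].astype(np.float32));print('board',len(q),r,np.median(q[:,2]))
    dk=reg&(L[...,2]>15)&(I.max(-1)<80)
    q=L[dk];r=cv2.minAreaRect(q[:,:2].astype(np.float32));print('carrier',len(q),r,np.percentile(q,[2,98],axis=0),np.median(q[:,2]))
    # objects near chute in horizontal world
    m=((P[...,2]>.008)&(P[...,2]<.12)&(P[...,0]>.3)&(P[...,0]<.8)&(P[...,1]>-.25)&(P[...,1]<.2)).astype(np.uint8)
    n,l,st,c=cv2.connectedComponentsWithStats(m)
    for k in range(1,n):
        if st[k,4]>60: q=P[l==k]*1000;print(st[k,4],np.percentile(q,[2,98],axis=0).ravel(), np.median((q-O*1000)@np.c_[d,Y,U],0))
E
```

```text
crest [632.7 -18.9  97.5]
top0
keeper 49 [-80.9 101.6  38.9] [-64.8 115.7  48.8] [-73.6 108.6  43.1]
stop 87 [-14.2  95.   38.9] [ 19.5 105.1  45.7] [ 1.9 99.5 42.6]
board 409 ((-70.63433074951172, -1.6940956115722656), (42.82090759277344, 42.752952575683594), 1.702044129371643) 22.969392934163196
carrier 357 ((-70.05592346191406, -1.5461444854736328), (58.755523681640625, 59.031517028808594), 1.1400235891342163) [[-98.4 -30.4  17.1]
 [-41.1  27.5  24.3]] 20.03224583364535
331 [ 738.2 -115.5   26.6  781.2  -73.5   33.5] [-312.2   88.6  -20. ]
697 [726.  107.7  11.8 785.1 167.   23.7] [-332.7 -142.3  -30. ]
11422 [ 307.8 -140.1    8.8  745.4   34.6  117.9] [-59.6   5.1   2.7]
358 [ 619.1 -152.    12.9  656.6 -113.8   62.9] [-185.3  112.5    9.4]
341 [557.5  54.8   8.4 629.3 127.   16.9] [-168.7 -112.4  -36.8]
scene0
keeper 63 [-79.2 102.5  38.5] [-63.9 118.6  47. ] [-72.3 111.5  43. ]
stop 95 [-13.5  95.5  38.3] [ 21.1 106.7  45.9] [  3.6 102.6  43.4]
board 533 ((-69.46186828613281, -0.8904285430908203), (43.9869270324707, 45.83844757080078), 1.912092924118042) 23.253958931005652
carrier 429 ((-69.18055725097656, 0.6177616119384766), (58.646331787109375, 60.478759765625), 2.1309964656829834) [[-98.  -27.9  16. ]
 [-41.3  29.9  24.6]] 20.071291434715615
14703 [ 311.2 -147.9    8.7  756.    79.4  117.6] [-111.6   21.1   -0.1]
814 [725.3 106.1  10.  784.1 165.6  23.1] [-332.3 -138.1  -29.8]
631 [ 620.7 -156.9   10.4  658.3 -119.4   62.4] [-190.6  124.     8.6]
524 [ 736.1 -117.2   27.1  778.7  -75.2   33.1] [-310.4   90.4  -19.7]
```

```bash
sed -i 's/^O=.*/O=np.array([.442,-.0393,.05])/' h.py; cat >> h.py <<'E'
from scipy.spatial.transform import Rotation as Ro
T=np.c_[-X,Y,-Z]
def st():
    o=telemetry.observe();R0=np.array(o['tool_rot']);p=np.array(o['position'])
    print('t',round(o['time_s'],2),'deck mm',np.round(todeck(p)*1000,1),'rot left',np.round(np.degrees(Ro.from_matrix(R0.T@T).as_rotvec()),2),'F deck',np.round(np.array(o['ft_force'])@R,2),'w',round(o['grip_width'],4))
    return p,R0
def to(deckmm):
    p,R0=st(); print('shift tool mm',np.round((fromdeck(np.array(deckmm)/1000)-p)@T*1000,1))
E
python3 -c "
from h import *
to([6,135,70]);to([6,135,16])"
```

```text
t 0.1 deck mm [200.6 431.8 235.2] rot left [-2.43 13.61 19.51] F deck [-0.28  0.12  0.38] w 0.0856
shift tool mm [ 194.6 -296.8  165.2]
t 0.1 deck mm [200.6 431.8 235.2] rot left [-2.43 13.61 19.51] F deck [-0.28  0.12  0.38] w 0.0856
shift tool mm [ 194.6 -296.8  219.2]
```

Request:
{"name": "apply_moves", "arguments": {"series": [[0, 0, 0, -0.81, 4.54, 6.5, 0], [0, 0, 0, -0.81, 4.54, 6.5, 0], [0, 0, 0, -0.81, 4.53, 6.5, 0], [27, -42, 23.5, 0, 0, 0, 0], [28, -42.5, 23.5, 0, 0, 0, 0], [28, -42.5, 23.5, 0, 0, 0, 0], [28, -42.5, 23.5, 0, 0, 0, 0], [28, -42.5, 23.5, 0, 0, 0, 0], [28, -42.5, 23.5, 0, 0, 0, 0], [27.6, -42.3, 24, 0, 0, 0, 0], [0, 0, 0, 0, 0, 0, 0]]}}

```text
time_s: 1.48
position: [0.4343, -0.1727, 0.1158]
tool_rot: [[0.966, 0.112, 0.234], [0.108, -0.994, 0.028], [0.236, -0.001, -0.972]]
ft_force: [-0.8, -0.5, 0.5]
grip_width: 0.0
gripper_force: 0.0
```

```bash
python3 - <<'E'
from h import *
to([6,135,16])
a=grab('scene','s1')['frame'];b=grab('top','t1')['frame']
c=lambda f,x,y:cv2.resize(f[y:y+130,x:x+200],(800,520),interpolation=cv2.INTER_CUBIC)
cv2.imwrite('pics/c1.png',np.vstack([cv2.resize(c(a,170,150),(460,300)),cv2.resize(c(b,290,190),(460,300))])[:,:,::-1])
E
```

```text
t 1.48 deck mm [  5.5 131.8  69.1] rot left [-0.15  0.11  0.29] F deck [0.69 0.44 0.7 ] w 0.0
shift tool mm [-0.5  3.2 53.1]
```

View pics/c1.png

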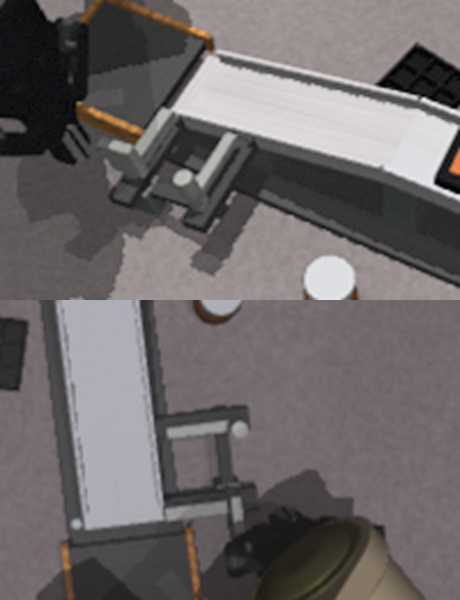

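The gripper stands outside the stop handle, which is at about (130,155) in the upper crop. The knob at (185,185) and both slides are unobstructed, so I'm descending.

Request:
{"name": "apply_moves", "arguments": {"series": [[0, 3, 15, 0, 0, 0, 0], [0, 0, 20, 0, 0, 0, 0], [0, 0, 18, 0, 0, 0, 0], [0, -3, 0, 0, 0, 0, 0], [0, -3, 0, 0, 0, 0, 0], [0, -3, 0, 0, 0, 0, 0], [0, -3, 0, 0, 0, 0, 0], [0, -3, 0, 0, 0, 0, 0]]}}

```text
time_s: 2.58
position: [0.4453, -0.1629, 0.0657]
tool_rot: [[0.966, 0.107, 0.237], [0.104, -0.994, 0.024], [0.238, 0.002, -0.971]]
ft_force: [-0.3, 1.3, 0.8]
grip_width: 0.0
gripper_force: 0.0
```

```bash
python3 -c "
from h import *
to([6,70,16])"
```

```text
t 2.58 deck mm [  5.8 123.2  17.6] rot left [ 0.09 -0.03  0.04] F deck [-0.04 -1.35  0.82] w 0.0
shift tool mm [ -0.2 -53.2   1.6]
```

Request:
{"name": "apply_moves", "arguments": {"series": [[0, -3, 0, 0, 0, 0, 0], [0, -4, 0, 0, 0, 0, 0], [0, -5, 0, 0, 0, 0, 0], [0, -5, 0, 0, 0, 0, 0], [0, -5, 0, 0, 0, 0, 0], [0, -5, 0, 0, 0, 0, 0], [0, -5, 0, 0, 0, 0, 0], [0, -5, 0, 0, 0, 0, 0], [0, -4, 0, 0, 0, 0, 0], [0, -3, 0, 0, 0, 0, 0], [0, 0, 0, 0, 0, 0, 0]]}}

```text
time_s: 3.95
position: [0.4406, -0.1189, 0.0654]
tool_rot: [[0.966, 0.107, 0.236], [0.104, -0.994, 0.025], [0.238, 0.001, -0.971]]
ft_force: [0.5, -0.5, -0.1]
grip_width: -0.0002
gripper_force: 0.0
```

```bash
python3 - <<'E'
from h import *
to([6,70,16])
for t in('top','scene'):
    im=grab(t,t+'2');D=todeck(cloud(im))*1000
    m=(D[...,0]>-22)&(D[...,0]<35)&(D[...,1]>30)&(D[...,1]<110)&(D[...,2]>38)&(D[...,2]<48);q=D[m];print(len(q),np.percentile(q,[5,50,95],axis=0) if len(q) else '')
E
```

```text
t 3.95 deck mm [ 6.  79.  17.3] rot left [ 0.04 -0.    0.03] F deck [-0.37  0.52 -0.19] w -0.0002
shift tool mm [-0.  -9.   1.3]
43 [[-1.07050217e+01  5.58398099e+01  3.93197479e+01]
 [-6.15216816e+00  6.27543766e+01  4.32760476e+01]
 [ 5.73949851e-02  8.38571022e+01  4.69302261e+01]]
107 [[-9.25825778 58.33176127 38.83768449]
 [-2.24801223 75.01233485 43.2695339 ]
 [ 8.12696421 94.09169689 46.60374414]]
```

Request:
{"name": "apply_moves", "arguments": {"series": [[0, -3, 0, 0, 0, 0, 0], [0, -3, 0, 0, 0, 0, 0], [0, -2, 0, 0, 0, 0, 0]]}}

```text
time_s: 4.42
position: [0.4398, -0.1112, 0.0654]
tool_rot: [[0.966, 0.106, 0.237], [0.104, -0.994, 0.024], [0.238, 0.001, -0.971]]
ft_force: [-0.1, -1.9, -1.0]
grip_width: 0.0001
gripper_force: 1.1
```

Request:
{"name": "apply_moves", "arguments": {"series": [[0, -1.5, 0, 0, 0, 0, 0], [0, -1, 0, 0, 0, 0, 0]]}}

```text
time_s: 4.68
position: [0.4395, -0.1089, 0.0654]
tool_rot: [[0.966, 0.107, 0.237], [0.104, -0.994, 0.024], [0.238, 0.002, -0.971]]
ft_force: [-0.8, -6.7, -0.6]
grip_width: 0.0
gripper_force: 2.9
```

Request:
{"name": "apply_moves", "arguments": {"series": [[0, -1, 0, 0, 0, 0, 0], [0, -0.5, 0, 0, 0, 0, 0]]}}

```text
time_s: 4.92
position: [0.4396, -0.1087, 0.0655]
tool_rot: [[0.966, 0.107, 0.237], [0.105, -0.994, 0.021], [0.238, 0.004, -0.971]]
ft_force: [-4.4, -13.3, -2.3]
grip_width: -0.0002
gripper_force: 6.4
```

```bash
python3 -c "
from h import *
st()"
```

```text
t 4.92 deck mm [ 5.8 68.8 17.4] rot left [ 0.24 -0.04  0.08] F deck [ 6.16 12.8  -0.91] w -0.0002
```

```bash
python3 - <<'E'
from h import *
c0=np.array([.6327,-.0189,.0975])
p,R0=st()
tgt=c0+(-.0998-.024)*d+0*Y+.006*U
h=tgt+.07*U
a=p+T@np.array([0,.02,-.09])
f=lambda v:np.round(v@T*1000,1)
print(tgt,f(h-a),f(tgt-h),CREST)
E
```

```text
t 4.92 deck mm [ 5.8 68.8 17.4] rot left [ 0.24 -0.04  0.08] F deck [ 6.16 12.8  -0.91] w -0.0002
[ 0.75579904 -0.00574451  0.1035    ] [341.7 -88.8  62.4] [-16.6   0.   68. ] [ 0.63516764 -0.01865633  0.09754053]
```

Request:
{"name": "apply_moves", "arguments": {"series": [[0, 10, 0, 0, 0, 0, 0], [0, 12.5, -15, 0, 0, 0, 0], [0, 0, -40, 0, 0, 0, 0], [0, 0, -35, 0, 0, 0, 0], [38, -9.9, 7, 0, 0, 0, 0], [42, -11, 7.7, 0, 0, 0, 0], [44, -11, 7.7, 0, 0, 0, 0], [44, -11, 8, 0, 0, 0, 0], [44, -11, 8, 0, 0, 0, 0], [44, -11, 8, 0, 0, 0, 0], [44, -12, 8, 0, 0, 0, 0], [41.7, -11.9, 8, 0, 0, 0, 0]]}}

```text
time_s: 6.42
position: [0.7568, -0.006, 0.173]
tool_rot: [[0.966, 0.107, 0.236], [0.104, -0.994, 0.025], [0.237, 0.001, -0.972]]
ft_force: [-0.2, 0.1, 0.6]
grip_width: 0.0001
gripper_force: 0.0
```

```bash
python3 - <<'E'
from h import *
p,R0=st()
tgt=np.array([.7558,-.0057,.1035])
print(p,np.round((tgt-p)@T*1000,1))
a=grab('scene','s3')['frame'];b=grab('top','t3')['frame']
c=lambda f,x,y:cv2.resize(f[y:y+120,x:x+180],(540,360),interpolation=cv2.INTER_CUBIC)
cv2.imwrite('pics/c3.png',np.vstack([cv2.resize(c(a,310,140),(450,300)),cv2.resize(c(b,260,90),(450,300))])[:,:,::-1])
E
```

```text
t 6.42 deck mm [-3.368e+02  3.000e-01  4.420e+01] rot left [0.02 0.05 0.03] F deck [ 0.01 -0.09  0.65] w 0.0001
[ 0.75683061 -0.0059807   0.17300386] [-17.5  -0.4  67.3]
```

View pics/c3.png

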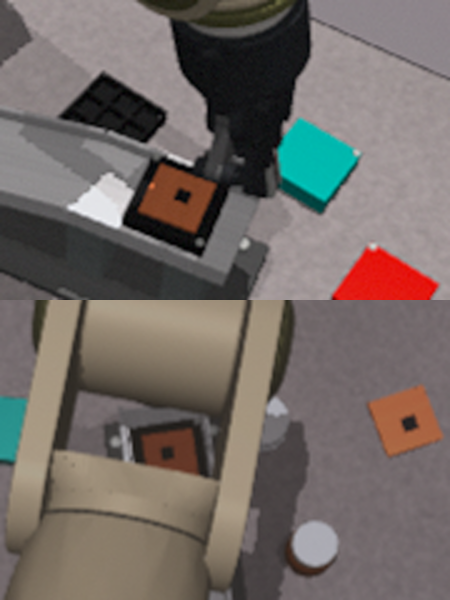

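The fingers are behind the carrier and above it (upper crop, tip near (225,180)). The board is centred on the carrier at (180,195). I'll go straight down into the channel.

Request:
{"name": "apply_moves", "arguments": {"series": [[-4.5, 0, 16, 0, 0, 0, 0], [-5, 0, 20, 0, 0, 0, 0], [-5, 0, 19, 0, 0, 0, 0], [-3, 0, 11, 0, 0, 0, 0], [0, 0, 0, 0, 0, 0, 0]]}}

```text
time_s: 7.15
position: [0.7539, -0.0071, 0.1044]
tool_rot: [[0.966, 0.106, 0.235], [0.103, -0.994, 0.024], [0.236, 0.001, -0.972]]
ft_force: [0.1, 0.8, 0.8]
grip_width: 0.0
gripper_force: 0.0
```

```bash
python3 - <<'E'
from h import *
p,R0=st()
print(p,(p-CREST)@np.c_[d,Y,U]*1000)
print('per mm along d in tool',d@T)
E
```

```text
t 7.15 deck mm [-317.5    1.1  -21.7] rot left [0.04 0.09 0.01] F deck [-0.36 -0.76  0.75] w 0.0
[ 0.75392528 -0.00705247  0.10436466] [-119.3183001     1.08151032    6.82413156]
per mm along d in tool [-9.71337975e-01  3.74324995e-18 -2.37702626e-01]
```

Request:
{"name": "apply_moves", "arguments": {"series": [[-0.97, -0.5, -0.24, 0, 0, 0, 0], [-0.97, -0.5, -0.24, 0, 0, 0, 0], [-0.97, 0, -0.24, 0, 0, 0, 0], [-0.97, 0, -0.24, 0, 0, 0, 0], [-0.97, 0, -0.24, 0, 0, 0, 0], [-0.97, 0, -0.24, 0, 0, 0, 0], [-0.97, 0, -0.24, 0, 0, 0, 0], [-0.97, 0, -0.24, 0, 0, 0, 0], [-0.97, 0, -0.24, 0, 0, 0, 0], [-0.97, 0, -0.24, 0, 0, 0, 0], [-1.46, 0, -0.36, 0, 0, 0, 0], [-1.94, 0, -0.48, 0, 0, 0, 0]]}}

```text
time_s: 8.65
position: [0.7408, -0.0074, 0.1051]
tool_rot: [[0.966, 0.106, 0.237], [0.104, -0.994, 0.024], [0.238, 0.001, -0.971]]
ft_force: [0.9, -0.4, -0.8]
grip_width: -0.0002
gripper_force: 0.5
```

```bash
cat > m.py <<'E'
from h import *
import sys
n=sys.argv[1]
p,R0=st(); print('ledge TCP',np.round((p-CREST)@np.c_[d,Y,U]*1000,1))
im=grab('scene','m'+n);P=cloud(im)
L=(P-CREST)@np.c_[d,Y,U]*1000;D=todeck(P)*1000
hsv=cv2.cvtColor(im['frame'],cv2.COLOR_RGB2HSV)
reg=(D[...,0]>-325)&(D[...,0]<30)&(np.abs(D[...,1])<40)
cu=reg&(hsv[...,0]<20)&(hsv[...,1]>120)&(hsv[...,2]>50)&(L[...,2]>-45)
for nm,F in(('ledge',L),('deck',D)):
    q=F[cu];r=cv2.minAreaRect(q[:,:2].astype(np.float32));print(nm,len(q),np.round(r[0],1),np.round(r[1],1),round(r[2],1),'z',np.median(q[:,2]).round(1), np.percentile(q[:,2],[5,95]).round(1))
E
python3 m.py 1
```

```text
t 8.65 deck mm [-305.     0.   -17.9] rot left [ 0.07 -0.01  0.03] F deck [-0.64  0.51 -1.  ] w -0.0002
ledge TCP [-106.3    0.     7.6]
ledge 229 [-50.3   8.6] [24.5 69.1] 13.2 z 23.4 [20.9 25.5]
deck 229 [-259.8   14.6] [32.5 81.8] 34.0 z 11.1 [ 7.6 13.9]
```

Request:
{"name": "apply_moves", "arguments": {"series": [[-2.4, 0, -0.6, 0, 0, 0, 0], [-2.4, 0, -0.6, 0, 0, 0, 0], [-2.4, 0, -0.6, 0, 0, 0, 0], [-2.4, 0, -0.6, 0, 0, 0, 0], [-2.4, 0, -0.6, 0, 0, 0, 0], [-2.4, 0, -0.6, 0, 0, 0, 0], [-2.4, 0, -0.6, 0, 0, 0, 0], [-2.4, 0, -0.6, 0, 0, 0, 0], [-2.4, 0, -0.6, 0, 0, 0, 0], [-2.4, 0, -0.6, 0, 0, 0, 0], [-2.4, 0, -0.6, 0, 0, 0, 0], [-2.4, 0, -0.6, 0, 0, 0, 0]]}}

```text
time_s: 10.2
position: [0.7113, -0.0105, 0.1053]
tool_rot: [[0.966, 0.106, 0.237], [0.104, -0.994, 0.024], [0.238, 0.001, -0.971]]
ft_force: [2.1, 0.5, -0.9]
grip_width: -0.0001
gripper_force: 0.4
```

```bash
python3 m.py 2; python3 -c "
import cv2
a=cv2.imread('pics/m2.png')[120:280,230:440];cv2.imwrite('pics/c2.png',cv2.resize(a,None,fx=3,fy=3,interpolation=2))"
```

```text
t 10.2 deck mm [-276.2    0.   -10.7] rot left [ 0.07 -0.01  0.03] F deck [-1.87 -0.28 -1.42] w -0.0001
ledge TCP [-76.5   0.    7.8]
ledge 192 [-35.4  -3.1] [64.9 60.4] 52.2 z 23.3 [20.9 26.2]
deck 192 [-261.1   10.2] [58.2 96.1] 85.2 z 18.4 [15.3 22.1]
```

View pics/c2.png

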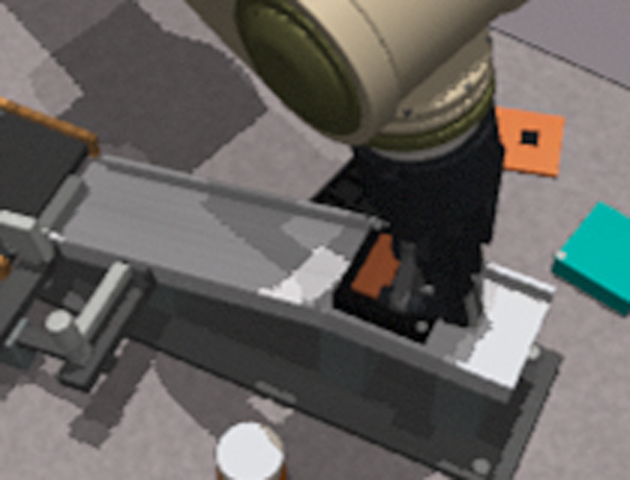

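```bash
cat > b.py <<'E'
from h import *
import sys
im=dict(np.load(sys.argv[1]+'.npz'));P=cloud(im)
F=(P-CREST)@np.c_[d,Y,U]*1000 if sys.argv[2]=='l' else todeck(P)*1000
hsv=cv2.cvtColor(im['frame'],cv2.COLOR_RGB2HSV)
reg=(F[...,0]>float(sys.argv[3]))&(F[...,0]<float(sys.argv[4]))&(np.abs(F[...,1])<40)&(F[...,2]>14)&(F[...,2]<29)
cu=reg&(hsv[...,0]<15)&(hsv[...,1]>150)&(hsv[...,2]>80)
l,n=cv2.connectedComponentsWithStats(cu.astype(np.uint8))[1:3]
k=1+np.argmax(n[1:,4]);q=F[l==k]
print('board',len(q),np.percentile(q,[3,50,97],axis=0).round(1).tolist())
dk=reg&(im['frame'].max(-1)<60)&(F[...,2]<22.5)
q=F[dk];print('dark',len(q),np.percentile(q,[3,50,97],axis=0).round(1).tolist())
E
python3 b.py m2 l -75 10; python3 b.py scene0 l -125 5
```

```text
board 172 [[-27.9, -19.2, 20.9], [-18.2, 2.5, 23.2], [-11.1, 18.9, 25.5]]
dark 250 [[-66.2, -25.8, 15.2], [-16.8, 22.6, 19.9], [-3.4, 28.6, 21.8]]
board 518 [[-87.2, -20.2, 20.2], [-66.4, 1.9, 23.3], [-46.4, 20.6, 25.4]]
dark 396 [[-95.3, -27.4, 15.4], [-70.1, 15.4, 19.9], [-39.3, 29.9, 22.0]]
```

Request:
{"name": "apply_moves", "arguments": {"series": [[-2.4, 0, -0.6, 0, 0, 0, 0], [-2.4, 0, -0.6, 0, 0, 0, 0], [-2.4, 0, -0.6, 0, 0, 0, 0], [-2.4, 0, -0.6, 0, 0, 0, 0], [-2.4, 0, -0.6, 0, 0, 0, 0], [-2.4, 0, -0.6, 0, 0, 0, 0], [-2.4, 0, -0.6, 0, 0, 0, 0], [-2.4, 0, -0.6, 0, 0, 0, 0], [-2.4, 0, -0.6, 0, 0, 0, 0], [-1.94, 0, -0.48, 0, 0, 0, 0], [-1.46, 0, -0.36, 0, 0, 0, 0], [-0.97, 0, -0.24, 0, 0, 0, 0]]}}

```text
time_s: 11.75
position: [0.6848, -0.0134, 0.1055]
tool_rot: [[0.966, 0.106, 0.237], [0.104, -0.994, 0.024], [0.238, 0.001, -0.971]]
ft_force: [1.7, -0.1, 0.4]
grip_width: 0.0001
gripper_force: 0.9
```

Request:
{"name": "apply_moves", "arguments": {"series": [[-0.97, 0, -0.24, 0, 0, 0, 0], [-0.97, 0, -0.24, 0, 0, 0, 0], [-0.97, 0, -0.24, 0, 0, 0, 0], [-0.97, 0, -0.24, 0, 0, 0, 0], [-0.97, 0, -0.24, 0, 0, 0, 0], [-0.97, 0, -0.24, 0, 0, 0, 0], [-0.97, 0, -0.24, 0, 0, 0, 0], [-0.97, 0, -0.24, 0, 0, 0, 0], [-0.97, 0, -0.24, 0, 0, 0, 0], [-0.97, 0, -0.24, 0, 0, 0, 0], [-0.97, 0, -0.24, 0, 0, 0, 0], [-0.97, 0, -0.24, 0, 0, 0, 0]]}}

```text
time_s: 13.25
position: [0.673, -0.0147, 0.1056]
tool_rot: [[0.966, 0.106, 0.237], [0.104, -0.994, 0.024], [0.238, 0.001, -0.971]]
ft_force: [3.0, 0.5, 3.6]
grip_width: 0.0003
gripper_force: 2.0
```

```bash
python3 m.py 3|head -2;python3 b.py m3 l -75 40;python3 b.py m3 d -275 -150
```

```text
t 13.25 deck mm [-238.9    0.    -1.2] rot left [ 0.08 -0.04  0.03] F deck [-3.83 -0.18  2.79] w 0.0003
ledge TCP [-38.    0.    8.1]
board 106 [[14.5, -11.7, 21.2], [22.0, 3.7, 23.0], [27.2, 18.6, 25.4]]
dark 258 [[-40.8, -21.5, 14.8], [14.7, 21.8, 19.6], [34.8, 28.3, 22.1]]
board 91 [[-191.4, -12.6, 24.6], [-184.7, 3.3, 27.3], [-178.7, 18.7, 28.7]]
dark 138 [[-247.7, 2.2, 14.3], [-208.6, 25.6, 18.1], [-173.6, 28.6, 22.0]]
```

Request:
{"name": "apply_moves", "arguments": {"series": [[-0.23, 0, -0.83, 0, 0, 0, 0], [-0.23, 0, -0.83, 0, 0, 0, 0], [-0.23, 0, -0.83, 0, 0, 0, 0], [-0.23, 0, -0.83, 0, 0, 0, 0], [-0.23, 0, -0.83, 0, 0, 0, 0], [-0.23, 0, -0.83, 0, 0, 0, 0]]}}

```text
time_s: 14.05
position: [0.6699, -0.0148, 0.1095]
tool_rot: [[0.966, 0.107, 0.235], [0.104, -0.994, 0.024], [0.237, 0.001, -0.972]]
ft_force: [0.3, 0.4, -0.4]
grip_width: 0.0002
gripper_force: 0.0
```

```bash
python3 m.py 4|head -2;python3 b.py m4 l -75 40;python3 b.py m4 d -275 -150
```

```text
t 14.05 deck mm [-2.368e+02 -1.000e-01  3.300e+00] rot left [0.05 0.06 0.03] F deck [-0.22 -0.33 -0.48] w 0.0002
ledge TCP [-35.   -0.1  12. ]
board 118 [[20.1, -17.9, 15.2], [27.4, 1.4, 17.9], [33.4, 18.5, 21.6]]
dark 154 [[-38.2, -2.1, 14.2], [5.1, 24.1, 17.8], [35.0, 28.7, 21.9]]
board 118 [[-185.5, -17.9, 22.3], [-177.7, 1.4, 24.3], [-171.5, 18.5, 26.1]]
dark 251 [[-243.1, -20.8, 14.4], [-196.3, 22.7, 20.1], [-165.8, 28.4, 22.2]]
```

Request:
{"name": "apply_moves", "arguments": {"series": [[-1, 0, -0.5, 0, 0, 0, 0], [-1, 0, -0.5, 0, 0, 0, 0], [-1, 0, -0.5, 0, 0, 0, 0], [-1, 0, -0.5, 0, 0, 0, 0], [-1.5, 0, 0, 0, 0, 0, 0], [-2, 0, 0, 0, 0, 0, 0], [-2.5, 0, 0, 0, 0, 0, 0], [-3, 0, 0, 0, 0, 0, 0], [-3, 0, 0, 0, 0, 0, 0], [-3, 0, 0, 0, 0, 0, 0], [-3, 0, 0, 0, 0, 0, 0], [-3, 0, 0, 0, 0, 0, 0]]}}

```text
time_s: 15.6
position: [0.6456, -0.0176, 0.106]
tool_rot: [[0.966, 0.106, 0.237], [0.104, -0.994, 0.024], [0.238, 0.001, -0.971]]
ft_force: [1.2, 0.0, 1.9]
grip_width: 0.0003
gripper_force: 0.7
```

```bash
python3 m.py 5|head -1;python3 b.py m5 d -250 -100;python3 -c "
import cv2
a=cv2.imread('pics/m5.png')[120:280,200:410];cv2.imwrite('pics/c5.png',cv2.resize(a,None,fx=3,fy=3,interpolation=2))"
```

```text
t 15.6 deck mm [-212.2    0.     5.7] rot left [ 0.08 -0.02  0.03] F deck [-1.61  0.1   1.56] w 0.0003
board 52 [[-156.7, -14.2, 21.4], [-151.6, 1.2, 24.2], [-148.9, 19.7, 26.1]]
dark 235 [[-218.0, -12.8, 14.7], [-173.8, 23.2, 20.2], [-142.9, 29.0, 22.2]]
```

View pics/c5.png

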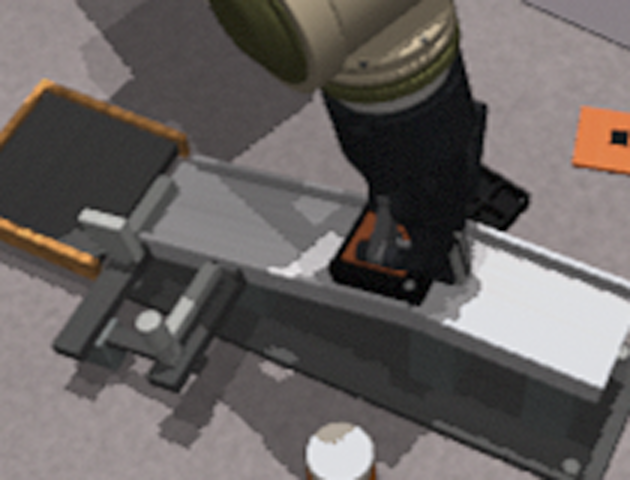

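The carrier is flat on the slope at about (380,265), with the board on it and the finger behind. I'm continuing down the slope.

Request:
{"name": "apply_moves", "arguments": {"series": [[-3, 0, 0, 0, 0, 0, 0], [-3, 0, 0, 0, 0, 0, 0], [-3, 0, 0, 0, 0, 0, 0], [-3, 0, 0, 0, 0, 0, 0], [-3, 0, 0, 0, 0, 0, 0], [-3, 0, 0, 0, 0, 0, 0], [-3, 0, 0, 0, 0, 0, 0], [-3, 0, 0, 0, 0, 0, 0], [-3, 0, 0, 0, 0, 0, 0], [-3, 0, 0, 0, 0, 0, 0], [-3, 0, 0, 0, 0, 0, 0], [-3, 0, 0, 0, 0, 0, 0]]}}

```text
time_s: 17.15
position: [0.6108, -0.0213, 0.0973]
tool_rot: [[0.966, 0.106, 0.237], [0.104, -0.994, 0.024], [0.238, 0.001, -0.971]]
ft_force: [0.7, 1.6, -0.1]
grip_width: 0.0003
gripper_force: 0.7
```

Request:
{"name": "apply_moves", "arguments": {"series": [[-3, 0, 0, 0, 0, 0, 0], [-3, 0, 0, 0, 0, 0, 0], [-3, 0, 0, 0, 0, 0, 0], [-3, 0, 0, 0, 0, 0, 0], [-3, 0, 0, 0, 0, 0, 0], [-3, 0, 0, 0, 0, 0, 0], [-3, 0, 0, 0, 0, 0, 0], [-3, 0, 0, 0, 0, 0, 0], [-3, 0, 0, 0, 0, 0, 0], [-3, 0, 0, 0, 0, 0, 0], [-3, 0, 0, 0, 0, 0, 0], [-3, 0, 0, 0, 0, 0, 0]]}}

```text
time_s: 18.65
position: [0.576, -0.025, 0.0887]
tool_rot: [[0.966, 0.106, 0.237], [0.104, -0.994, 0.024], [0.238, 0.001, -0.971]]
ft_force: [1.0, -0.5, 1.3]
grip_width: -0.0002
gripper_force: 0.6
```

```bash
python3 m.py 6|head -1;python3 b.py m6 d -190 -20
```

```text
t 18.65 deck mm [-140.1    0.     5.6] rot left [ 0.07 -0.01  0.03] F deck [-1.25  0.61  1.05] w -0.0002
board 8 [[-98.1, -13.1, 23.2], [-93.4, -10.6, 24.2], [-90.9, -9.6, 26.1]]
dark 204 [[-146.9, -1.6, 14.5], [-109.4, 23.6, 20.0], [-71.6, 29.1, 22.0]]
```

Request:
{"name": "apply_moves", "arguments": {"series": [[-3, 0, 0, 0, 0, 0, 0], [-3, 0, 0, 0, 0, 0, 0], [-3, 0, 0, 0, 0, 0, 0], [-3, 0, 0, 0, 0, 0, 0], [-3, 0, 0, 0, 0, 0, 0], [-3, 0, 0, 0, 0, 0, 0], [-3, 0, 0, 0, 0, 0, 0], [-3, 0, 0, 0, 0, 0, 0], [-3, 0, 0, 0, 0, 0, 0], [-3, 0, 0, 0, 0, 0, 0], [-3, 0, 0, 0, 0, 0, 0], [-3, 0, 0, 0, 0, 0, 0]]}}

```text
time_s: 20.2
position: [0.5412, -0.0287, 0.0802]
tool_rot: [[0.966, 0.106, 0.236], [0.104, -0.994, 0.024], [0.238, 0.001, -0.971]]
ft_force: [0.8, -0.3, -0.8]
grip_width: 0.0001
gripper_force: 0.3
```

Request:
{"name": "apply_moves", "arguments": {"series": [[-3, 0, 0, 0, 0, 0, 0], [-3, 0, 0, 0, 0, 0, 0], [-3, 0, 0, 0, 0, 0, 0], [-3, 0, 0, 0, 0, 0, 0], [-3, 0, 0, 0, 0, 0, 0], [-3, 0, 0, 0, 0, 0, 0], [-2.5, 0, 0, 0, 0, 0, 0], [-2, 0, 0, 0, 0, 0, 0], [-1.5, 0, 0, 0, 0, 0, 0], [-1, 0, 0, 0, 0, 0, 0], [-1, 0, 0, 0, 0, 0, 0]]}}

```text
time_s: 21.58
position: [0.5163, -0.0315, 0.0741]
tool_rot: [[0.966, 0.106, 0.237], [0.104, -0.994, 0.024], [0.238, 0.001, -0.971]]
ft_force: [1.7, -0.0, -0.2]
grip_width: -0.0
gripper_force: 0.3
```

```bash
python3 m.py 7|head -1;python3 b.py m7 d -120 0
```

```text
t 21.57 deck mm [-78.3   0.1   5.6] rot left [ 0.07 -0.02  0.03] F deck [-1.56  0.18 -0.57] w -0.0
board 15 [[-33.5, -13.9, 22.5], [-27.1, -10.3, 24.4], [-19.2, -4.6, 26.1]]
dark 191 [[-84.8, 1.0, 14.9], [-47.5, 23.8, 19.8], [-8.7, 29.1, 22.0]]
```

About 7 mm to go, slowly, until the force rises.

Request:
{"name": "apply_moves", "arguments": {"series": [[-1, 0, 0, 0, 0, 0, 0], [-1, 0, 0, 0, 0, 0, 0], [-1, 0, 0, 0, 0, 0, 0], [-1, 0, 0, 0, 0, 0, 0], [-0.8, 0, 0, 0, 0, 0, 0], [-0.6, 0, 0, 0, 0, 0, 0]]}}

```text
time_s: 22.38
position: [0.5111, -0.032, 0.0728]
tool_rot: [[0.966, 0.106, 0.237], [0.104, -0.994, 0.024], [0.238, 0.001, -0.971]]
ft_force: [1.2, 0.0, -0.5]
grip_width: 0.0
gripper_force: 0.4
```

Request:
{"name": "apply_moves", "arguments": {"series": [[-0.6, 0, 0, 0, 0, 0, 0], [-0.6, 0, 0, 0, 0, 0, 0]]}}

```text
time_s: 22.62
position: [0.51, -0.0321, 0.0725]
tool_rot: [[0.966, 0.106, 0.237], [0.104, -0.994, 0.024], [0.238, 0.001, -0.971]]
ft_force: [0.9, 0.6, -0.2]
grip_width: 0.0001
gripper_force: 0.5
```

Request:
{"name": "apply_moves", "arguments": {"series": [[-0.6, 0, 0, 0, 0, 0, 0], [-0.5, 0, 0, 0, 0, 0, 0]]}}

```text
time_s: 22.88
position: [0.5088, -0.0322, 0.0722]
tool_rot: [[0.966, 0.106, 0.237], [0.104, -0.994, 0.024], [0.238, 0.001, -0.971]]
ft_force: [1.2, -0.1, 0.6]
grip_width: 0.0002
gripper_force: 0.5
```

Request:
{"name": "apply_moves", "arguments": {"series": [[-0.6, 0, 0, 0, 0, 0, 0], [-0.5, 0, 0, 0, 0, 0, 0]]}}

```text
time_s: 23.12
position: [0.5079, -0.0323, 0.072]
tool_rot: [[0.966, 0.106, 0.237], [0.104, -0.994, 0.024], [0.238, 0.001, -0.971]]
ft_force: [2.6, 0.6, -0.1]
grip_width: 0.0002
gripper_force: 1.3
```

Request:
{"name": "apply_moves", "arguments": {"series": [[-0.6, 0, 0, 0, 0, 0, 0], [-0.5, 0, 0, 0, 0, 0, 0]]}}

```text
time_s: 23.38
position: [0.5078, -0.0325, 0.0722]
tool_rot: [[0.965, 0.106, 0.239], [0.103, -0.994, 0.024], [0.24, 0.002, -0.971]]
ft_force: [6.3, 3.3, 0.9]
grip_width: -0.0001
gripper_force: 3.3
```

Request:
{"name": "apply_moves", "arguments": {"series": [[-0.5, 0, 0, 0, 0, 0, 0], [-0.5, 0, 0, 0, 0, 0, 0]]}}

```text
time_s: 23.62
position: [0.5076, -0.0328, 0.0723]
tool_rot: [[0.965, 0.106, 0.241], [0.103, -0.994, 0.023], [0.242, 0.003, -0.97]]
ft_force: [9.3, 3.4, 1.8]
grip_width: 0.0002
gripper_force: 4.7
```

```bash
python3 m.py 8|head -1;python3 b.py m8 d -120 5
```

```text
t 23.62 deck mm [-69.3   0.5   6. ] rot left [ 0.15 -0.26  0.01] F deck [-9.75 -2.42 -0.54] w 0.0002
board 19 [[-23.3, -14.5, 22.2], [-16.8, -10.1, 24.1], [-9.5, -4.7, 25.5]]
dark 192 [[-77.6, 0.3, 14.5], [-40.2, 24.0, 20.1], [-0.7, 29.8, 22.3]]
```

Request:
{"name": "apply_moves", "arguments": {"series": [[3, 0, 0, 0, 0, 0, 0], [10, 0, 0, 0, 0, 0, 0], [12, 0, 0, 0, 0, 0, 0], [8, 0, -10, 0, 0, 0, 0], [0, 0, -25, 0, 0, 0, 0], [0, 0, -30, 0, 0, 0, 0], [0, 0, -25, 0, 0, 0, 0], [0, 40, 0, 0, 0, 0, 0], [0, 50, 0, 0, 0, 0, 0], [-15, 40, 0, 0, 0, 0, 0], [-13, 10, 0, 0, 0, 0, 0], [0, 0, 0, 0, 0, 0, 0]]}}

```text
time_s: 25.18
position: [0.5041, -0.1741, 0.1601]
tool_rot: [[0.966, 0.105, 0.236], [0.102, -0.995, 0.024], [0.237, 0.001, -0.971]]
ft_force: [0.8, 0.8, 1.2]
grip_width: -0.0003
gripper_force: 0.0
```

```bash
python3 m.py 9|head -1;python3 b.py m9 d -120 5; python3 - <<'E'
from h import *
to([-69.5,138,18])
for t in('top',):
    im=grab(t,'t9');D=todeck(cloud(im))*1000
im=dict(np.load('m9.npz'));D=todeck(cloud(im))*1000
m=(D[...,0]>-90)&(D[...,0]<-45)&(D[...,1]>70)&(D[...,1]<125)&(D[...,2]>38)&(D[...,2]<48);q=D[m];print(len(q),np.percentile(q,[2,50,98],axis=0))
a=cv2.imread('pics/m9.png')[120:280,180:390];b=cv2.imread('pics/t9.png')[180:310,280:440]
cv2.imwrite('pics/c9.png',np.vstack([cv2.resize(a,(420,320),interpolation=2),cv2.resize(b,(420,270),interpolation=2)]))
E
```

```text
t 25.18 deck mm [-72.3 140.6  95.7] rot left [ 0.07  0.03 -0.08] F deck [-1.18 -0.73  0.9 ] w -0.0003
board 353 [[-47.3, -20.5, 21.1], [-27.9, 1.6, 23.9], [-6.5, 20.8, 26.3]]
dark 274 [[-57.8, -27.4, 14.8], [-46.8, 12.4, 20.4], [-1.2, 29.6, 22.3]]
t 25.23 deck mm [-72.8 140.   95.8] rot left [ 0.07  0.   -0.02] F deck [-0.53  0.13  1.25] w 0.0003
shift tool mm [-3.3 -2.  77.8]
64 [[-75.7967887  102.54145076  38.62752486]
 [-70.02851423 111.49568945  43.82438013]
 [-62.54125144 117.62712462  46.80415307]]
```

View pics/c9.png

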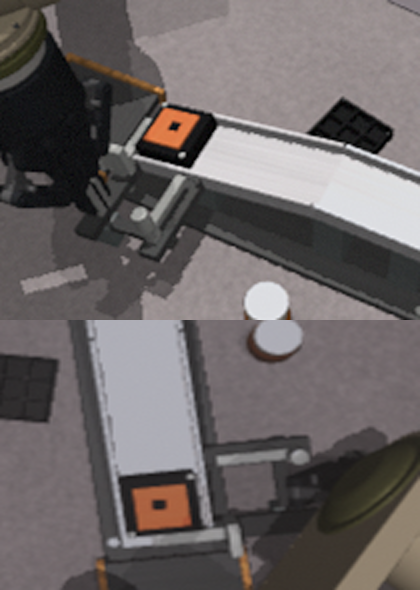

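The carrier sits against the closed stop at (160,505) in the lower crop. The board lies on it, about 2 mm toward the front. Next is the keeper knob at (300,455).

Request:
{"name": "apply_moves", "arguments": {"series": [[-3, 0, 20, 0, 0, 0, 0], [0, 0, 30, 0, 0, 0, 0], [0, 0, 28, 0, 0, 0, 0], [0, -2, 0, 0, 0, 0, 0], [0, -2, 0, 0, 0, 0, 0], [0, -3, 0, 0, 0, 0, 0], [0, -3, 0, 0, 0, 0, 0], [0, -3, 0, 0, 0, 0, 0]]}}

```text
time_s: 26.28
position: [0.5187, -0.1592, 0.0845]
tool_rot: [[0.965, 0.106, 0.238], [0.104, -0.994, 0.023], [0.239, 0.003, -0.971]]
ft_force: [0.2, -3.0, 2.8]
grip_width: -0.0003
gripper_force: 1.1
```

Request:
{"name": "apply_moves", "arguments": {"series": [[0, -4, 0, 0, 0, 0, 0], [0, -4, 0, 0, 0, 0, 0], [0, -4, 0, 0, 0, 0, 0], [0, -4, 0, 0, 0, 0, 0], [0, -4, 0, 0, 0, 0, 0], [0, -4, 0, 0, 0, 0, 0]]}}

```text
time_s: 27.02
position: [0.5158, -0.1348, 0.0837]
tool_rot: [[0.966, 0.107, 0.236], [0.104, -0.994, 0.024], [0.238, 0.001, -0.971]]
ft_force: [-0.6, -1.9, 2.4]
grip_width: 0.0001
gripper_force: 1.1
```

```bash
python3 m.py 10|head -1;python3 b.py m10 d -120 5; python3 - <<'E'
from h import *
D=todeck(cloud(dict(np.load('m10.npz'))))*1000
m=(D[...,0]>-90)&(D[...,0]<-45)&(D[...,1]>40)&(D[...,1]<112)&(D[...,2]>38)&(D[...,2]<48);q=D[m];print(len(q),np.percentile(q,[2,50,98],axis=0))
E
```

```text
t 27.02 deck mm [-69.4 102.8  17.7] rot left [ 0.07 -0.    0.03] F deck [0.18 1.86 2.49] w 0.0001
board 235 [[-47.9, -21.0, 20.9], [-35.7, -4.4, 23.9], [-11.2, 20.1, 25.9]]
dark 202 [[-57.8, -28.0, 14.7], [-51.6, 1.3, 20.3], [-12.3, 29.2, 22.2]]
68 [[-80.07958859  75.90534246  38.33046428]
 [-75.19537995  91.02666111  43.50935527]
 [-65.69343157 110.6413829   46.8657928 ]]
```

Pushing steadily with about 2 N. TCP y should end near 72.

Request:
{"name": "apply_moves", "arguments": {"series": [[0, -4, 0, 0, 0, 0, 0], [0, -4, 0, 0, 0, 0, 0], [0, -4, 0, 0, 0, 0, 0], [0, -4, 0, 0, 0, 0, 0], [0, -4, 0, 0, 0, 0, 0], [0, -3, 0, 0, 0, 0, 0], [0, -3, 0, 0, 0, 0, 0]]}}

```text
time_s: 27.95
position: [0.513, -0.109, 0.0836]
tool_rot: [[0.966, 0.106, 0.236], [0.104, -0.994, 0.024], [0.238, 0.001, -0.971]]
ft_force: [-1.3, -2.5, 1.1]
grip_width: 0.0
gripper_force: 1.1
```

Request:
{"name": "apply_moves", "arguments": {"series": [[0, -1.5, 0, 0, 0, 0, 0], [0, -1, 0, 0, 0, 0, 0], [0, -1, 0, 0, 0, 0, 0]]}}

```text
time_s: 28.32
position: [0.5126, -0.1057, 0.0836]
tool_rot: [[0.966, 0.106, 0.236], [0.104, -0.994, 0.024], [0.238, 0.001, -0.971]]
ft_force: [-1.4, -2.0, 0.4]
grip_width: 0.0003
gripper_force: 1.0
```

Request:
{"name": "apply_moves", "arguments": {"series": [[0, -1, 0, 0, 0, 0, 0], [0, -0.5, 0, 0, 0, 0, 0]]}}

```text
time_s: 28.58
position: [0.5125, -0.1042, 0.0836]
tool_rot: [[0.966, 0.106, 0.236], [0.104, -0.994, 0.024], [0.238, 0.001, -0.971]]
ft_force: [-1.8, -2.3, 0.1]
grip_width: -0.0004
gripper_force: 1.0
```

```bash
python3 m.py 11|head -1;python3 b.py m11 d -120 5
```

```text
t 28.57 deck mm [-69.4  72.   17.6] rot left [ 0.07 -0.    0.03] F deck [1.96 2.08 0.55] w -0.0004
board 87 [[-47.7, -21.1, 19.6], [-43.9, -9.6, 23.8], [-30.3, 12.0, 25.8]]
dark 157 [[-58.4, -28.9, 15.2], [-53.6, -2.1, 20.3], [-27.2, 28.5, 22.2]]
```

Request:
{"name": "apply_moves", "arguments": {"series": [[0, -1, 0, 0, 0, 0, 0], [0, -0.7, 0, 0, 0, 0, 0]]}}

```text
time_s: 28.88
position: [0.5125, -0.1031, 0.0837]
tool_rot: [[0.966, 0.107, 0.237], [0.104, -0.994, 0.023], [0.238, 0.003, -0.971]]
ft_force: [-2.4, -7.3, -1.1]
grip_width: -0.0001
gripper_force: 4.1
```

Request:
{"name": "apply_moves", "arguments": {"series": [[0, -0.8, 0, 0, 0, 0, 0], [0, -0.7, 0, 0, 0, 0, 0]]}}

```text
time_s: 29.12
position: [0.5125, -0.1029, 0.0838]
tool_rot: [[0.966, 0.106, 0.238], [0.104, -0.994, 0.02], [0.238, 0.005, -0.971]]
ft_force: [-4.8, -16.8, -1.4]
grip_width: 0.0
gripper_force: 7.7
```

Request:
{"name": "apply_moves", "arguments": {"series": [[0, -0.8, 0, 0, 0, 0, 0], [0, -0.5, 0, 0, 0, 0, 0]]}}

```text
time_s: 29.38
position: [0.5126, -0.1028, 0.0839]
tool_rot: [[0.965, 0.106, 0.238], [0.105, -0.994, 0.018], [0.239, 0.007, -0.971]]
ft_force: [-5.3, -22.3, -2.3]
grip_width: -0.0002
gripper_force: 10.7
```

Request:
{"name": "apply_moves", "arguments": {"series": [[0, 4, 0, 0, 0, 0, 0], [0, 10, 0, 0, 0, 0, 0], [0, 25, 0, 0, 0, 0, 0], [0, 25, -10, 0, 0, 0, 0], [0, 10, -30, 0, 0, 0, 0], [0, 10, -40, 0, 0, 0, 0], [0, 20, -20, 0, 0, 0, 0], [0, 0, 0, 0, 0, 0, 0], [0, 0, 0, 0, 0, 0, 0]]}}

```text
time_s: 30.5
position: [0.4992, -0.2048, 0.1799]
tool_rot: [[0.966, 0.107, 0.235], [0.103, -0.994, 0.026], [0.237, -0.0, -0.972]]
ft_force: [0.4, -0.2, -0.8]
grip_width: -0.0
gripper_force: 0.0
```

```bash
python3 m.py 12|head -1;python3 b.py m12 d -63 5; python3 - <<'E'
from h import *
grab('top','t12');D=todeck(cloud(dict(np.load('m12.npz'))))*1000
for x0,x1 in((-90,-45),(-22,35)):
    m=(D[...,0]>x0)&(D[...,0]<x1)&(D[...,1]>38)&(D[...,1]<80)&(D[...,2]>38)&(D[...,2]<48);q=D[m];print(len(q),np.percentile(q,[2,50,98],axis=0).round(1).tolist())
a=cv2.imread('pics/m12.png')[120:280,180:390];b=cv2.imread('pics/t12.png')[180:310,280:440]
cv2.imwrite('pics/c12.png',np.vstack([cv2.resize(a,(420,320),interpolation=2),cv2.resize(b,(420,270),interpolation=2)]))
E
```

```text
t 30.5 deck mm [-69.  170.7 116.8] rot left [-0.02  0.06  0.01] F deck [-0.21  0.22 -0.9 ] w -0.0
board 355 [[-47.9, -20.4, 20.9], [-27.7, 1.2, 23.9], [-6.2, 20.7, 26.0]]
dark 250 [[-57.9, -27.7, 14.7], [-44.5, 10.1, 20.4], [-1.3, 29.5, 22.2]]
62 [[-75.7, 44.1, 38.6], [-69.2, 52.2, 44.0], [-60.3, 58.2, 46.8]]
87 [[-8.7, 48.0, 39.0], [7.5, 54.2, 43.8], [23.5, 57.8, 46.4]]
```

View pics/c12.png

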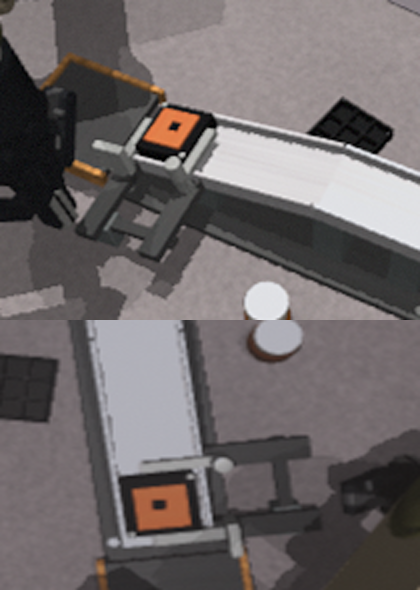

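Both slides are fully across. The carrier is held at (160,505), the keeper bar lies behind it at (180,465), the board is in place and the arm is clear.

```bash
python3 -c "
from rig import env
print(env.close_job())"
```

```text
the job is handed in; nothing more can be done
None
```

The job is handed in, with no verdict returned: stop and keeper are fully across, the carrier rests against the stop, the board sits about 2 mm off centre (6 mm allowed), and the arm never came near the spool, jar or chip tray.

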